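# Jack the beam up to its bracket and hold it for tacking

## Task

Get this beam ready to be tacked: first swing the lamp arm clear, until its head hangs about 20 cm or more from the yellow lift mark seen from above, then slide the red ratchet jack in under the beam so that its saddle is centred below the lift pad at the yellow mark. Pump the jack's handle in full strokes until the beam's low end comes up off the wooden block and bears firmly against the underside of the bracket in the vise; that height lies between two ratchet notches, so finish while still holding the handle down, with the beam pressed up to the bracket by the jack alone. Leave the other tools where they lie.

Things in the scene. Friction and masses are not known exactly. Their poses are not given: they have to be found in the camera images.
- lamp_grip (a point): Middle of the black upright grip knob (18 mm across, 52 mm tall, its centre 287 mm above the table) that stands on top of the lamp's white round head. It is free above and all round from 259 to 311 mm. The head (90 mm across) hangs below it, down to 193 mm above the table, at the end of a thin horizontal arm 290 mm long.
- lamp_hinge (a point): The lamp arm's vertical hinge axis, at the top of its post, 245 mm above the table; the lamp grip moves on a circle of 290 mm about it.
- lamp_arm (a joint): Lamp arm's swing, 0 to 1.5 rad; it grows as the arm turns anticlockwise seen from above, which takes the head off the lift mark, towards the robot's side and then to the right. The hinge is stiff (about 0.15 N m): the arm stays where it is left. At the start it reads 0 to 0.2, with the head over the beam's lift mark.
- jack: Small red ratchet lever jack, loose, 0.85 kg, on the table. Origin: on the table plane, z up, +x towards its nose. Base plate x = -120 to +80 mm, 64 wide, 8 thick. Two red side cheeks x = -60 to +36, 52 mm wide over both, up to z = 62. Red ram housing (40 x 44 mm, up to z = 84) at the nose, the saddle at x = +50. The pump handle runs from between the cheeks out to -x (the tail).
- jack_body (a point): Point between the jack's cheeks, 35 mm behind (-x) the jack's origin and 42 mm above the table: a good place to grip the jack across its cheeks (52 mm wide, along the jack's y); the handle's 16 mm rod passes over this point, its top 31 mm above it. It lies 85 mm behind the saddle. Its axes are the jack's.
- saddle (a point): Centre of the top of the jack's round saddle (38 mm across). Lowered, the top is 101 mm above the table, 7 mm under the lift pad's lowest edge.
- ram (a joint): How far the ram has risen, 0 to 0.042 m. It latches at about every 10 mm (near 0.009, 0.019, 0.029) and sinks back to the last latched notch when the handle is let up.
- handle_grip (a point): Middle of the round black rubber grip (22 mm thick, 90 mm long) of the pump handle, 165 mm from the handle's pivot. 1 to 2 N pushed down here work the empty jack, 3 to 4 N lift the beam; when the beam meets the bracket the handle goes hard, at about 0.3 to 0.45 rad of the third stroke.
- handle_pivot (a point): Pivot of the pump handle, inside the cheeks, at the jack's x = -2 mm, z = 50 mm.
- handle (a joint): Swing of the pump handle, 0 (up, its rest: slopes up to the tail by 0.40 rad, grip 114 mm above the table) to 0.52 rad (down on its stop, grip at 30 mm). A light spring lifts it. A full down stroke raises the ram about 13 mm; as the handle comes up the ram settles to the next 10 mm notch. The handle must come right up to take a new notch.
- beam: Steel hollow section, 40 x 40 mm, 420 mm long, 1.2 kg, loose. Origin: centre of its underside; +x runs along it to the vise end. It lies on the roller of a yellow stand at the near end, its vise end about 28 mm low on a wooden block (slope 0.0755 rad); level, it touches the bracket. A broad yellow paint band all round marks the lift point.
- lift_pad (a point): Centre of the underside of the lift pad (steel plate 40 x 40 x 5 mm under the yellow band of the beam), 45 mm from the beam's origin towards the vise end. At the start 110 mm above the table (about 108 at its lowest edge), at 127 mm once the beam is level against the bracket, which is about 26 mm of ram travel: two full strokes and part of a third.
- bracket: Bracket in red-brown primer gripped in the fixed vise. Its cap plate (165 x 56 x 8 mm, underside 172 mm above the table) juts out over the beam's vise end; origin on the cap plate's underside, midway over the last 50 mm of the beam.
- packer: Wooden block (50 x 75 x 103 mm, fixed) on which the low end of the beam rests at the start; origin under its middle.
- stand: Yellow stand (fixed) with roller and a keeper bolt above, which carries the beam's near end; 190 mm tall, origin under its middle. The jack goes in under the beam from the left (+y) side, between this stand and the block.
- wrench: Bystander, loose: a steel spanner 200 mm long; origin under its middle.
- chipping_hammer: Bystander, loose: a chipping hammer with wooden handle; origin under its middle.
- wire_brush: Bystander, loose: a wooden wire brush; origin under its middle.
- spray_can: Bystander, loose: a blue spray can, 170 mm tall; origin under its middle.
- torch: Bystander, loose: a brass cutting torch, 300 mm long; origin under its middle.
- goggles: Bystander, loose: dark blue welding goggles; origin under its middle.
- coupon: Bystander, loose: a loose steel plate 110 x 75 x 8 mm; origin under its middle.
There are look-alikes about, which are no part of the job. What is meant by the packer is not green or pink, and is the smaller of those in its own colour.

How it is judged:
On the way, in this order (a step that is already met when the one before it is completed fails the run):
1. the lamp head is swung clear of the lift mark (over 18 cm from it, seen from above) (horizontal distance between lamp_grip and lift_pad above 0.18 m), for 0.2 s.
2. the jack stands upright on the table with its saddle under the lift pad (within 14 mm) (horizontal distance between saddle and lift_pad below 0.014 m and angle between jack's own z axis and vertical below 0.05 rad and horizontal distance between lamp_grip and lift_pad above 0.18 m and height (world z) of jack below 0.004 m and contact force between the fingers and jack below 0.3 N), for 0.2 s.
3. pumped up past the second notch with the beam lifted off its block on the saddle, and the handle let up (horizontal distance between saddle and lift_pad below 0.014 m and angle between jack's own z axis and vertical below 0.05 rad and contact force between beam and packer below 0.2 N and contact force between ram and beam above 3 N and value of joint ram above 0.016 m and value of joint handle below 0.06 rad), for 0.1 s.
At the end, for the whole second after the job is handed in: Held at the end: fingers press the handle down (over 2 N, over 0.12 rad); beam level (0.02 rad), over 2 N on the bracket, off the block, over 3 N on the saddle, which is within 14 mm of the pad centre; jack upright; robot off the beam; lamp head over 18 cm from the mark (horizontal distance between saddle and lift_pad below 0.014 m and angle between jack's own z axis and vertical below 0.05 rad and contact force between beam and packer below 0.2 N and contact force between ram and beam above 3 N and horizontal distance between lamp_grip and lift_pad above 0.18 m and contact force between beam and bracket above 2 N and angle between beam's own z axis and vertical below 0.02 rad and value of joint handle above 0.12 rad and contact force between the fingers and handle above 2 N and contact force between each of the arm, the fingers and beam below 0.2 N and linear speed of beam below 0.02 m/s); the arm keeps its last pose, push and grip.
It fails at once if a bystander (tool, can, goggles, loose plate) is shoved more than 40 mm (distance of any of wrench, chipping_hammer, wire_brush, spray_can, torch, goggles, coupon from where it was at the start of the episode above 0.04 m).
It fails at once if the robot lifts or pushes the beam itself (over 8 N) (contact force between any of the fingers, the arm and beam above 8 N).
It fails at once if the jack tips over (angle between jack's own z axis and vertical above 0.5 rad).
It also fails if it takes over 70 s, if anything falls off the work surface, if the arm or the gripper's body presses on something with over 40 N, if the wrist force passes 120 N, or if a joint passes its speed limit or range.

## Robot

A 7-joint arm with a two-finger parallel gripper is mounted at the origin on the work surface. World frame = base frame: x ahead of the robot, y to its left, z up, the work surface at z = 0. Lengths are in m, angles in rad, forces in N, time in s.
With the tool pointing down it reaches from about 0.35 to 0.9 m from the base axis. Payload 19.9 kg.
Tool frame: the origin (TCP) lies between the finger pads; the fingertips stand 19 mm ahead of it and the grasp point (between the pads) is the TCP; z points along the fingers, y is the direction in which the jaws open and shut (so a half turn about z gives the same grasp; the last joint's range is limited). The gripper opens to 94 mm and grips with 3 to 60 N. Pads are 16 mm wide; open, the fingers measure 119 mm over their backs; the gripper's body (75 mm by 177 mm) begins 78 mm behind the grasp point.
Start: joints at [-1.216, 0.417, -0.01, 1.614, 0.005, 1.111, -0.053], TCP at [0.242, 0.576, 0.224] pointing down, gripper open.
Joint ranges: [-2.81, 2.81], [-0.39, 2.02], [-1.27, 1.25], [0.06, 2.57], [-1.19, 4.33], [0.19, 2], [-2.82, 2.82]. Speed limits (rad/s): [1.89, 1.89, 2.39, 2.39, 3.01, 3.01, 3.01].

## Interface

Orientations are given as a 3x3 rotation matrix whose columns are the frame's x, y, z axes.
In Python, from rig import robot gives the robot as it stands. Calls block until the motion is done:
- robot.move_ptp(position, orientation): joint-space move of the TCP to a pose.
- robot.move_linear(position, velocity=0.15, frame=None, threshold=None): straight line of the TCP; frame=None keeps the orientation; velocity is the mean speed in m/s. With threshold (N) it stops when the force on the tool has changed by that much, and returns True; else False.
- robot.goto_joints(angles): joint-space move.
- robot.gripper_to(opening): finger opening in m; the grip force is fixed at half the most; returns when the fingers have stopped.
- robot.pause(seconds).
- robot.ik(position, orientation): joint angles nearest the present ones, or None.
- robot.get_state(): the state.
- robot.grab_frame(name): name is "side" or "top"; returns the picture (400x640x3 uint8, red, green, blue); there is no depth.
- robot.camera_info(name): a dict with "fx", "fy", "cx", "cy" (pixels), "dist" ([k1, k2, p1, p2, k3] as OpenCV has them; the pictures are not rectified), "rvec" (rotation vector, rad) and "tvec" (3), from world to camera coordinates, as OpenCV has them. Camera axes: x right, y down, z forward; pixel columns grow to the right and rows downward; lengths in m; the calibration is good to about 2 mm. A picture is of the moment at which its call begins. camera_info takes no time and is no camera call.
A pose or a line that the arm cannot do raises robot.PlanningError and nothing moves.
- robot.sign_off(): hands the job in, once; it reports no verdict.
The state is a dict: "time": time; "qpos": joint angles; "joint_vel": joint speeds; "effort": joint torques, N m; "ee_pos": TCP position; "tool_rot": TCP orientation; "force": force on the tool from outside, world axes, zero at the start; "moment": the same for the moment, N m; "opening": finger opening in m.
Only numpy, scipy, OpenCV 4.12 (cv2) and the standard library are available. Lean on these libraries where they do the work, as an engineer would, in place of code of your own. Each camera call takes 0.05 s, during which the arm holds its last target.

## Working session

There is one attempt and no reset: what is moved stays moved. The work goes in short steps, each a Python script; the robot and the scene stay as the last script left them, time stands still between calls to the robot, and variables do not carry over. Pictures are saved under pics/ and viewed, and the job is handed in when it is done.

```bash
ls; mkdir -p pics; python3 - <<'E'
from rig import robot
import cv2
for n in ("side","top"):
    im=robot.grab_frame(n); cv2.imwrite(f"pics/{n}0.png",im[:,:,::-1])
    print(n,robot.camera_info(n))
s=robot.get_state(); print(s)
E
```

```text
pics
side {'fx': 376.8008942594973, 'fy': 376.8008942594973, 'cx': 312.89044960633606, 'cy': 196.853828658535, 'dist': array([-0.03590282,  0.        ,  0.        ,  0.        ,  0.        ]), 'rvec': array([ 2.35729806, -0.39010982,  0.14501974]), 'tvec': array([-0.48552135,  0.26696169,  1.24609381])}
top {'fx': 469.53766786189135, 'fy': 469.53766786189135, 'cx': 330.0744860605311, 'cy': 195.05331230401003, 'dist': array([0.00828466, 0.        , 0.        , 0.        , 0.        ]), 'rvec': array([ 2.09954198, -2.15536378,  0.1750181 ]), 'tvec': array([0.0468887 , 0.54746023, 1.47349992])}
{'time': 0.1, 'qpos': array([-1.21552388,  0.41792333, -0.01031135,  1.61411524,  0.00469422,
        1.11070398, -0.05294638]), 'joint_vel': array([-2.62694761e-04, -9.27347153e-04, -4.53386927e-04, -1.14178449e-03,
       -1.37772947e-03,  8.98709042e-04,  5.09361951e-05]), 'effort': array([ 2.16370383e-03, -8.52585053e+01,  6.40096497e-01, -4.26688671e+01,
       -4.88989998e-02,  1.64121226e-02, -2.67889945e-06]), 'ee_pos': array([0.24140482, 0.5761452 , 0.22388162]), 'tool_rot': array([[-9.22338842e-01,  3.86381845e-01, -3.61752032e-04],
       [ 3.86382007e-01,  9.22338229e-01, -1.06629001e-03],
       [-7.83373730e-05, -1.12325517e-03, -9.99999366e-01]]), 'force': array([-0.2358434 , -0.46382763,  0.52155537]), 'moment': array([ 0.05744753,  0.0190687 , -0.03170942]), 'opening': 0.09399793875221883}
```

View pics/side0.png

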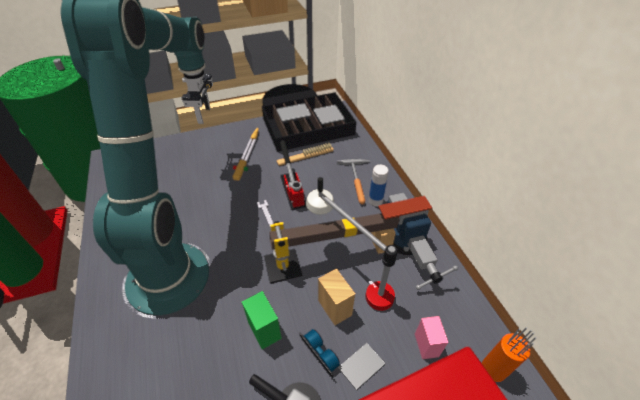

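View pics/top0.png

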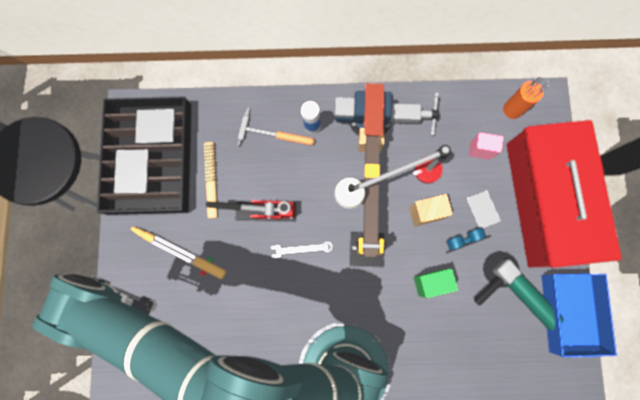

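Seen in these views, top image: jack at (262,209), beam from (371,245) to (375,140), yellow band at (372,171), lamp head (349,192), hinge (445,152). For the packer there are four blocks: the wood one under the beam's end (370,135), the larger wood one (431,208), green (437,283) and pink (487,145). The one under the beam fits, being the smaller wooden one. I'll enlarge crops to confirm.

```bash
cat > h.py <<'E'
import numpy as np, cv2
from rig import robot
from scipy.spatial.transform import Rotation as Rn
class C:
    def __init__(s,n):
        i=robot.camera_info(n); s.K=np.array([[i['fx'],0,i['cx']],[0,i['fy'],i['cy']],[0,0,1.]]); s.d=np.array(i['dist'])
        s.rv=np.array(i['rvec']);s.t=np.array(i['tvec']);s.R=cv2.Rodrigues(s.rv)[0];s.o=-s.R.T@s.t
    def ray(s,uv):
        p=cv2.undistortPoints(np.array([[uv]],float),s.K,s.d)[0,0]
        r=s.R.T@np.array([p[0],p[1],1]); return r/np.linalg.norm(r)
    def plane(s,uv,z):
        r=s.ray(uv); return s.o+r*(z-s.o[2])/r[2]
    def proj(s,P): return cv2.projectPoints(np.atleast_2d(np.array(P,float)),s.rv,s.t,s.K,s.d)[0][:,0]
T=C('top');S=C('side')
def tri(ut,us):
    a,b=T.ray(ut),S.ray(us); A=np.stack([a,-b],1); k=np.linalg.lstsq(A,S.o-T.o,rcond=None)[0]
    p,q=T.o+a*k[0],S.o+b*k[1]; return (p+q)/2,np.linalg.norm(p-q)
def crop(im,x0,y0,x1,y1,f,fn):
    cv2.imwrite(fn,cv2.resize(im[y0:y1,x0:x1,::-1],None,fx=f,fy=f,interpolation=cv2.INTER_CUBIC))
def shot(n,fn=None):
    im=robot.grab_frame(n)
    if fn: cv2.imwrite(fn,im[:,:,::-1])
    return im
E
python3 - <<'E'
from h import *
t=cv2.imread('pics/top0.png')[:,:,::-1];s=cv2.imread('pics/side0.png')[:,:,::-1]
crop(t,195,75,455,265,3,'pics/tc.png'); crop(s,250,120,450,310,3,'pics/sc.png')
print(T.o,S.o)
E
```

```text
[0.28756825 0.02351499 1.54591876] [ 0.25639223 -0.78479526  1.08540717]
```

View pics/tc.png

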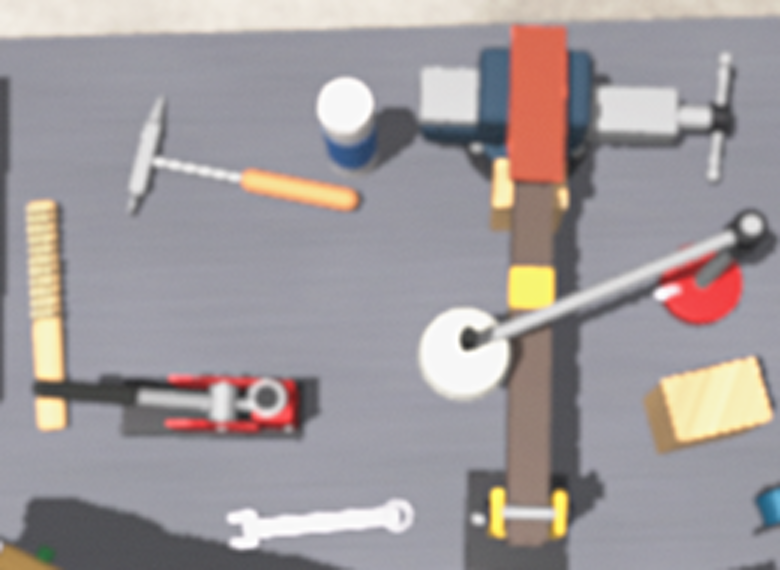

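View pics/sc.png

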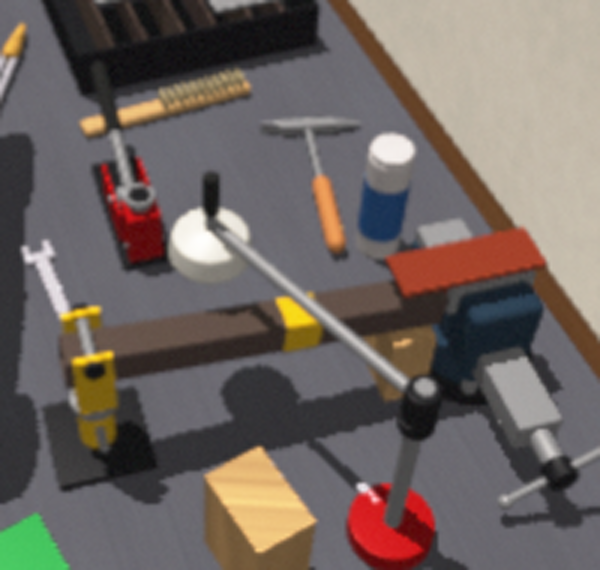

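```bash
cat >> h.py <<'E'
def mask(im,kind):
    h=cv2.cvtColor(im,cv2.COLOR_RGB2HSV).astype(int); H,Sa,V=h[...,0],h[...,1],h[...,2]
    return {'yellow':(H>22)&(H<34)&(Sa>150)&(V>120),'red':((H<6)|(H>174))&(Sa>150)&(V>70),'dark':(V<45)}[kind].astype(np.uint8)
def blob(im,kind,box):
    m=mask(im,kind); w=np.zeros_like(m); x0,y0,x1,y1=box; w[y0:y1,x0:x1]=m[y0:y1,x0:x1]
    c=max(cv2.findContours(w,cv2.RETR_EXTERNAL,cv2.CHAIN_APPROX_NONE)[0],key=cv2.contourArea)
    return c[:,0].astype(float)
E
python3 - <<'E'
from h import *
t=cv2.imread('pics/top0.png')[:,:,::-1].copy();s=cv2.imread('pics/side0.png')[:,:,::-1].copy()
o=lambda x,y:(195+x/3-.33,75+y/3-.33); q=lambda x,y:(250+x/3-.33,120+y/3-.33)
print('grip',tri(o(470,338),q(211,193)), T.plane(o(470,336),.311))
print('hinge',tri(o(751,226),q(424,384)))
c=blob(t,'yellow',(350,155,395,185)); print('band',c.min(0),c.max(0)); 
print('band centre',T.plane((c.min(0)+c.max(0))/2,.156), [T.plane(p,.156).round(3) for p in (c.min(0),c.max(0))])
print('beam axis',[T.plane(o(*p),z).round(4) for p,z in (((511,300),.155),((553,300),.155),((511,470),.173),((552,470),.173),((507,543),.183))])
print('stand',tri(o(528,513),q(88,340)))
c=blob(t,'red',(240,195,310,225)); print('red',c.min(0),c.max(0))
print('saddle',T.plane(o(268,398),.101), tri(o(268,398),q(138,194)))
print('grip handle end',tri(o(36,388),q(100,68)), 'near',tri(o(137,397),q(117,132)))
print('red rear',T.plane(o(165,381),.062),T.plane(o(165,424),.062),'front',T.plane(o(297,377),.084),T.plane(o(297,422),.084))
E
```

```text
grip (array([ 0.52693259, -0.02747386,  0.29015718]), np.float64(0.0018897902118971762)) [ 0.52383978 -0.02654281  0.311     ]
hinge (array([ 0.63117126, -0.29417409,  0.26890128]), np.float64(0.004017359042970348))
band [378. 172.] [378. 173.]
band centre [ 0.59492942 -0.11489685  0.156     ] [array([ 0.596, -0.115,  0.156]), array([ 0.593, -0.115,  0.156])]
beam axis [array([ 0.5895, -0.0754,  0.155 ]), array([ 0.5884, -0.1177,  0.155 ]), array([ 0.4161, -0.0677,  0.173 ]), array([ 0.4151, -0.1076,  0.173 ]), array([ 0.3452, -0.0605,  0.183 ])]
stand (array([ 0.37555213, -0.08212835,  0.18104364]), np.float64(0.004194899786740499))
red [271. 202.] [293. 218.]
saddle [0.50428464 0.1765234  0.101     ] (array([0.5044513 , 0.17593938, 0.10567611]), np.float64(0.0017288401395147038))
grip handle end (array([0.52072276, 0.41238471, 0.12021839]), np.float64(0.005031014517255699)) near (array([0.51429476, 0.31508462, 0.08718022]), np.float64(0.006325688973567443))
red rear [0.53145367 0.29059743 0.062     ] [0.48516184 0.29040655 0.062     ] front [0.52834232 0.14760175 0.084     ] [0.48063885 0.14817464 0.084     ]
```

```bash
python3 - <<'E'
from h import *
t=cv2.imread('pics/top0.png')[:,:,::-1].copy();s=cv2.imread('pics/side0.png')[:,:,::-1].copy()
h=cv2.cvtColor(t,cv2.COLOR_RGB2HSV); print(h[171,372],h[175,376],h[165,366])
m=(h[...,0]>18)&(h[...,0]<34)&(h[...,1]>140)&(h[...,2]>100); m[:155]=0;m[190:]=0;m[:,:350]=0;m[:,395:]=0
m=m.astype(np.uint8)
for r in range(160,184): print(r,''.join('.#'[v] for v in m[r,360:388]))
E
```

```text
[ 30 136 247] [ 30 139 248] [ 29 144 253]
160 ............................
161 ............................
162 ............................
163 ............................
164 ......####..#...............
165 ......#......#######........
166 ......#..........###........
167 ......#...........##........
168 .....##...........##........
169 .....##...........##........
170 .....##...........##........
171 .....##...........##........
172 .....##...........##........
173 .....##...........##........
174 .....##...........#.........
175 .....###....................
176 .....########...............
177 ..........##................
178 ............................
179 ............................
180 ............................
181 ............................
182 ............................
183 ............................
```

```bash
python3 - <<'E'
from h import *
o=lambda x,y:(195+x/3-.33,75+y/3-.33)
b=T.plane((372.3,170.4),.155); print('band',b)
print('handle end',T.plane(o(36,388),.132),T.plane(o(137,397),.098))
print('hammer',[T.plane(o(*p),.02).round(3) for p in ((357,198),(245,180))],'can',T.plane(o(346,105),.17).round(3),'packer right corner',T.plane(o(567,205),.1).round(3))
hg=np.array([.631,-.294]);g=np.array([.5262,-.0274])
r0=np.linalg.norm(g-hg);a0=np.arctan2(*(g-hg)[::-1]);print(r0,a0)
for sg in (1,-1):
  for d in (0,.3,.6,.9):
    a=a0+d; y=sg*np.array([-np.sin(a),np.cos(a),0]); z=np.array([0,0,-1.]); x=np.cross(y,z)
    R=np.stack([x,y,z],1); p=[*(hg+r0*np.array([np.cos(a),np.sin(a)])),.289]
    q=robot.ik(p,R); print(sg,d,np.round(p,3),None if q is None else np.round(q,2))
E
```

```text
band [ 0.60213999 -0.0980226   0.155     ]
handle end [0.51628745 0.40937586 0.132     ] [0.50946023 0.31321346 0.098     ]
hammer [array([0.741, 0.083, 0.02 ]), array([0.765, 0.209, 0.02 ])] can [0.795 0.087 0.17 ] packer right corner [ 0.703 -0.143  0.1  ]
0.286458723030038 1.945338817660193
1 0 [ 0.526 -0.027  0.289] [-0.89  0.31  1.09  1.8  -0.29  1.21 -2.48]
1 0.3 [ 0.452 -0.07   0.289] [-0.94  0.06  1.07  1.95 -0.06  1.16 -2.31]
1 0.6 [ 0.394 -0.133  0.289] [ 0.63 -0.02 -0.37  2.   -0.01  1.16 -1.9 ]
1 0.9 [ 0.357 -0.21   0.289] [-0.76 -0.18  1.12  2.04  0.17  1.19 -1.58]
-1 0 [ 0.526 -0.027  0.289] [-0.56  0.21  0.64  1.79 -0.13  1.18  0.5 ]
-1 0.3 [ 0.452 -0.07   0.289] [-0.63  0.04  0.75  1.95 -0.03  1.16  0.8 ]
-1 0.6 [ 0.394 -0.133  0.289] [-0.72 -0.1   0.93  2.04  0.09  1.17  1.14]
-1 0.9 [ 0.357 -0.21   0.289] [-0.87 -0.24  1.18  2.04  0.24  1.2   1.49]
```

```bash
python3 - <<'E'
from h import *
p=robot.get_state()['ee_pos']
robot.gripper_to(.05)
robot.move_linear([p[0],p[1],.45],velocity=.3)
q=robot.get_state()['qpos']; print(q.round(2))
q2=q.copy(); q2[0]=-.1; q2[2]=0;q2[4]=0; q2[6]=.5+.4
robot.goto_joints(q2); s=robot.get_state(); print(s['time'],s['ee_pos'],s['opening'])
hg=np.array([.631,-.294]);g=np.array([.5262,-.0274]);r0=np.linalg.norm(g-hg);a0=np.arctan2(*(g-hg)[::-1])
for d in (0,.3,.6,.9):
    a=a0+d; y=-np.array([-np.sin(a),np.cos(a),0]); z=np.array([0,0,-1.]); x=np.cross(y,z)
    R=np.stack([x,y,z],1); p=[*(hg+r0*np.array([np.cos(a),np.sin(a)])),.289]
    q=robot.ik(p,R); print(d,np.round(p,3),None if q is None else np.round(q,2))
E
```

```text
[-1.22  0.31 -0.    1.27  0.    1.57 -0.05]
4.1917 [0.62350825 0.03279717 0.44832925] 0.049883668513174544
0 [ 0.526 -0.027  0.289] [-0.09  0.18  0.1   1.78 -0.02  1.18  0.39]
0.3 [ 0.452 -0.07   0.289] [ 0.    0.05  0.09  1.93 -0.    1.16  0.77]
0.6 [ 0.394 -0.133  0.289] [ 0.12 -0.04  0.12  2.02  0.    1.16  1.22]
0.9 [ 0.357 -0.21   0.289] [ 0.25 -0.04  0.2   2.02  0.01  1.16  1.72]
```

```bash
python3 - <<'E'
from h import *
hg=np.array([.631,-.294]);g=np.array([.5265,-.0273]);r0=np.linalg.norm(g-hg);a0=np.arctan2(*(g-hg)[::-1])
def pose(d,z=.289):
    a=a0+d; y=-np.array([-np.sin(a),np.cos(a),0]); zz=np.array([0,0,-1.]); x=np.cross(y,zz)
    return [*(hg+r0*np.array([np.cos(a),np.sin(a)])),z],np.stack([x,y,zz],1)
robot.move_ptp(*pose(0,.37))
hit=robot.move_linear(pose(0)[0],velocity=.12,threshold=6); print('hit',hit,robot.get_state()['force'])
if not hit:
    for d in np.arange(.12,1.0,.12):
        P,R=pose(d); 
        try: robot.move_linear(P,velocity=.12,frame=R)
        except TypeError as e: print(e)
        s=robot.get_state(); print(round(d,2),s['ee_pos'].round(3),s['force'].round(1))
shot('top','pics/top1.png'); print(robot.get_state()['time'])
E
```

```text
hit False [-0.68648979  0.31636421 -0.51774627]
0.12 [ 0.496 -0.042  0.29 ] [ 0.9 -0.1  0.1]
0.24 [ 0.467 -0.059  0.289] [0.2 0.8 1. ]
0.36 [ 0.44  -0.081  0.289] [ 0.6 -0.3 -0.8]
0.48 [ 0.416 -0.105  0.289] [0.9 1.4 0.6]
0.6 [ 0.395 -0.132  0.289] [ 1.   1.5 -0.4]
0.72 [ 0.377 -0.162  0.289] [ 0.8  1.  -0.4]
0.84 [ 0.363 -0.193  0.289] [ 0.8  0.1 -0.5]
0.96 [ 0.353 -0.226  0.289] [-0.8  0.3  0.3]
9.1417
```

View pics/top1.png

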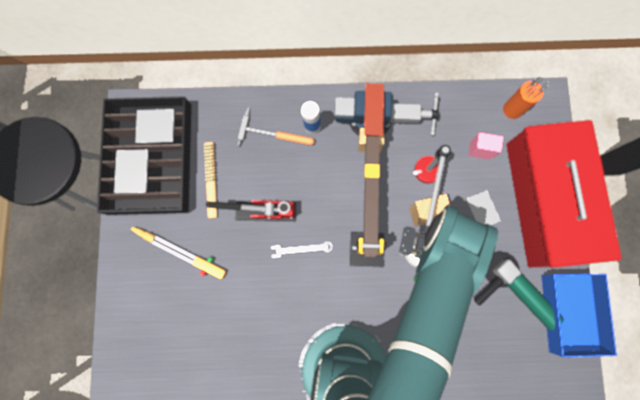

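Lamp arm now points from the hinge (445,152) down to about (415,250), well off the yellow band at (372,171). Next I'll lift away and re-measure the band and jack.

```bash
python3 - <<'E'
from h import *
p=robot.get_state()['ee_pos']; robot.move_linear([p[0],p[1],.42],velocity=.3)
robot.gripper_to(.094)
t=cv2.imread('pics/top1.png')[:,:,::-1]
crop(t,200,190,310,230,7,'pics/jk.png'); crop(t,340,120,400,260,5,'pics/bm.png')
E
```

```text
(no output)
```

View pics/jk.png

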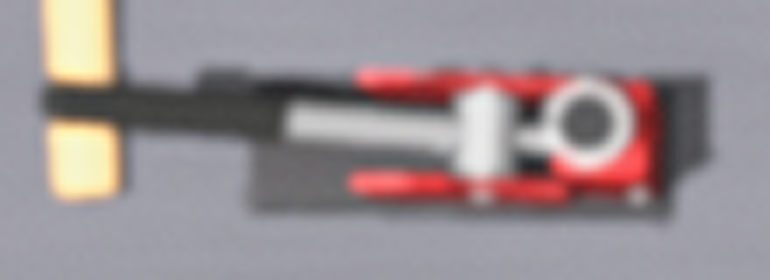

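View pics/bm.png

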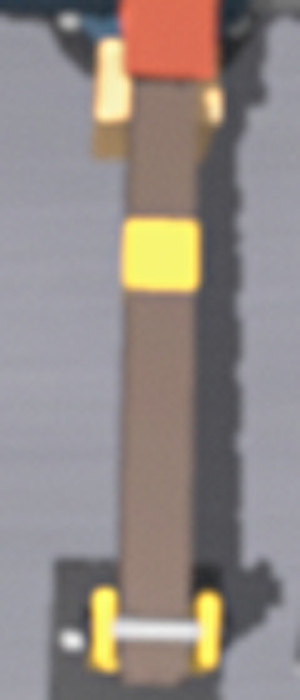

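```bash
python3 - <<'E'
from h import *
j=lambda x,y:(200+x/7-.43,190+y/7-.43); b=lambda x,y:(340+x/5-.4,120+y/5-.4)
for n,p,z in (('saddle',(587,117),.101),('rearL',(357,68),.062),('rearR',(350,196),.062),('frL',(450,72),.062),('frR',(565,201),.062),('hEnd',(45,101),.132),('hNear',(288,122),.09),('baseRearR',(250,212),.008),('baseFrR',(670,216),.008),('baseFrL',(710,75),.008),('baseRearL',(200,72),.008)):
    print(n,T.plane(j(*p),z).round(4))
for n,p,z in (('band',(162,254),.155),('bL',(123,254),.155),('bR',(200,254),.155),('bt',(162,217),.1535),('bb',(162,291),.1565),('lowL',(121,560),.181),('lowR',(190,560),.181),('upL',(132,90),.142),('upR',(198,90),.142)):
    print(n,T.plane(b(*p),z).round(4))
E
```

```text
saddle [0.5076 0.1783 0.101 ]
rearL [0.5391 0.2877 0.062 ]
rearR [0.4801 0.2907 0.062 ]
frL [0.5361 0.2451 0.062 ]
frR [0.4752 0.1928 0.062 ]
hEnd [0.5164 0.4114 0.132 ]
hNear [0.5107 0.3136 0.09  ]
baseRearR [0.4808 0.3476 0.008 ]
baseFrR [0.4736 0.1495 0.008 ]
baseFrL [0.5404 0.1297 0.008 ]
baseRearL [0.5484 0.372  0.008 ]
band [ 0.6022 -0.0971  0.155 ]
bL [ 0.6028 -0.0735  0.155 ]
bR [ 0.6015 -0.1201  0.155 ]
bt [ 0.6256 -0.0982  0.1535]
bb [ 0.579  -0.0961  0.1565]
lowL [ 0.4147 -0.0636  0.181 ]
lowR [ 0.4137 -0.1037  0.181 ]
upL [ 0.7096 -0.0839  0.142 ]
upR [ 0.7085 -0.1247  0.142 ]
```

```bash
cat >> h.py <<'E'
def fr(y): 
    y=np.array([y[0],y[1],0.]);y/=np.linalg.norm(y);z=np.array([0,0,-1.]);return np.stack([np.cross(y,z),y,z],1)
JN=np.array([-.037,-.9993])
JR=fr([-.9993,.037])
E
python3 - <<'E'
from h import *
q=robot.get_state()['qpos'];print(q.round(2))
for sg in (1,-1):
    for p in ([.511,.263,.2],[.511,.263,.042],[.602,-.012,.042]):
        k=robot.ik(p,fr(sg*np.array([.9993,-.037]))); print(sg,p,None if k is None else k.round(2))
E
```

```text
[ 0.15 -0.11  0.31  1.79  0.04  1.46  1.79]
1 [0.511, 0.263, 0.2] [-0.25  0.37 -0.34  1.76  0.14  1.04 -0.69]
1 [0.511, 0.263, 0.042] [-0.35  0.57 -0.22  1.86  0.18  0.72 -0.72]
1 [0.602, -0.012, 0.042] [-0.1   0.6   0.1   1.8  -0.08  0.74 -0.  ]
-1 [0.511, 0.263, 0.2] [-0.33  0.36 -0.24  1.76  0.1   1.03  2.49]
-1 [0.511, 0.263, 0.042] [-0.32  0.58 -0.27  1.86  0.22  0.73  2.39]
-1 [0.602, -0.012, 0.042] [ 0.38  0.67 -0.55  1.78  0.46  0.82  2.71]
```

```bash
sed -i 's/^JR=.*/JR=fr([.9993,-.037])/' h.py; python3 - <<'E'
from h import *
q=robot.get_state()['qpos']
robot.move_ptp([.45,.05,.42],JR)
robot.move_ptp([.511,.263,.2],JR)
print('hit',robot.move_linear([.511,.263,.043],velocity=.12,threshold=8))
s=robot.get_state();print(s['time'],s['ee_pos'].round(4),s['force'].round(1))
shot('side','pics/s2.png')
robot.gripper_to(.04)
s=robot.get_state();print(s['time'],s['opening'],s['force'].round(1))
E
```

```text
hit False
15.0083 [0.5114 0.2632 0.0437] [0.3 0.4 0.4]
15.7833 0.05182551809335865 [-1.1  0.7  0.2]
```

View pics/s2.png

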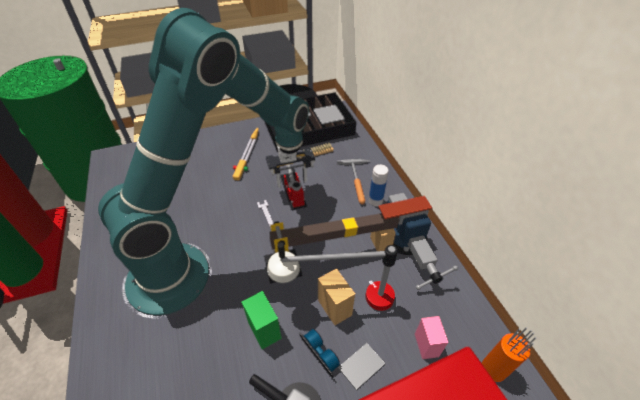

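The side view shows the gripper straddling the jack at (293,170) and the lamp head clear at (283,265). The fingers stopped at 51.8 mm, which matches the 52 mm cheeks.

```bash
python3 - <<'E'
from h import *
z=robot.get_state()['ee_pos'][2]
robot.move_linear([.603,.08,z],velocity=.1,frame=JR)
s=robot.get_state();print(s['time'],s['ee_pos'].round(4),s['force'].round(1),s['opening'])
t=shot('top','pics/t3.png'); crop(t,260,110,420,230,5,'pics/t3c.png')
E
```

```text
17.9833 [0.6029 0.0806 0.043 ] [-2.2  5.2  1.7] 0.05188028306096132
```

View pics/t3c.png

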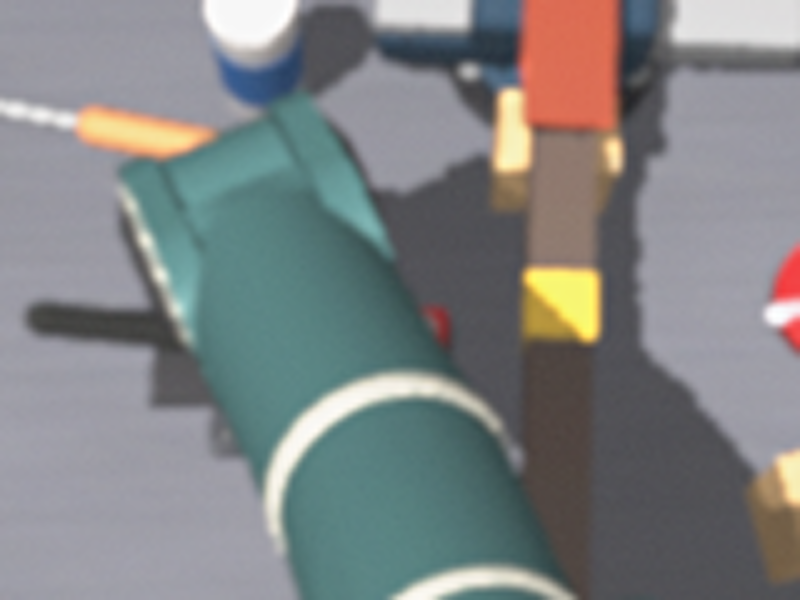

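The top view has the forearm over the saddle; only the red nose corner at about (347,175) shows. I'll use the side view.

```bash
python3 - <<'E'
from h import *
t=shot('side','pics/s3.png'); crop(t,250,130,430,270,4.4,'pics/s3c.png')
tc=np.array(robot.get_state()['ee_pos'][:2])
P=[*(tc+.085*JN),.101]; u=S.proj([P])[0]; print(u,(u-[250,130])*4.4)
E
```

```text
[337.09735059 213.82152594] [383.22834261 368.81471415]
```

View pics/s3c.png

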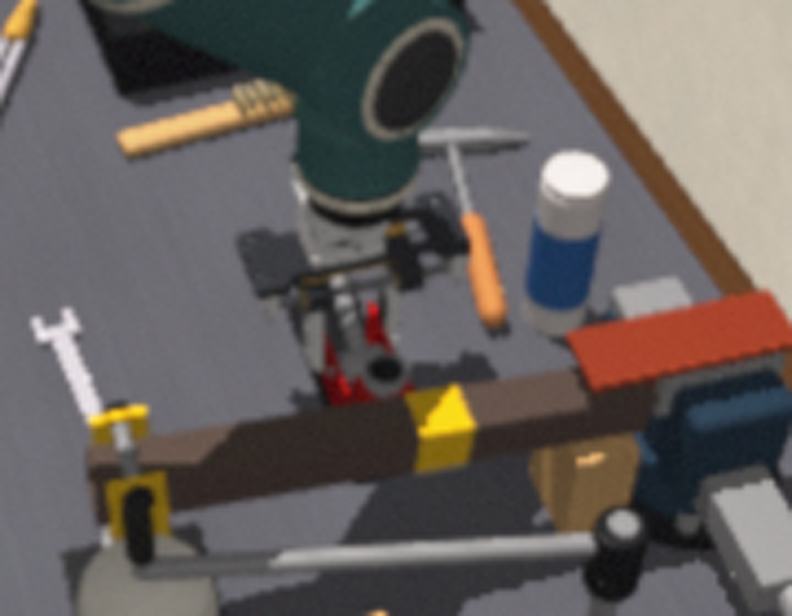

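```bash
python3 - <<'E'
from h import *
n=np.array([np.cos(.07),-np.sin(.07)]);m=np.array([n[1],-n[0]])
b=np.array([.6022,-.0969])
for i in (-1,1):
  for j in (-1,1):
    xy=b+i*.02*n+j*.02*m; u=S.proj([[*xy,.155-i*.0015]])[0]; print(i,j,((u-[250,130])*4.4).round(0), T.proj([[*xy,.155-i*.0015]])[0].round(1))
E
```

```text
-1 -1 [401. 394.] [365.1 176.5]
-1 1 [418. 436.] [378.4 177. ]
1 -1 [453. 386.] [365.5 163.8]
1 1 [471. 427.] [378.7 164.4]
```

Predicted saddle in the side view (383,369) agrees with the seen saddle (384,369). The band agrees to about 1 px between views. Slide in.

```bash
python3 - <<'E'
from h import *
z=robot.get_state()['ee_pos'][2]
h=robot.move_linear([.6031,-.0119,z],velocity=.08,frame=JR,threshold=15)
s=robot.get_state();print(h,s['time'],s['ee_pos'].round(4),s['force'].round(1),s['opening'])
robot.gripper_to(.085)
p=s['ee_pos']
robot.move_linear([p[0],p[1],.2],velocity=.15)
robot.move_linear([p[0]+.01,p[1]+.14,.3],velocity=.25)
s=robot.get_state();print(s['time'],s['ee_pos'].round(4),s['force'].round(1))
t=shot('side','pics/s4.png'); crop(t,250,130,430,270,4.4,'pics/s4c.png')
t=shot('top','pics/t4.png'); crop(t,260,110,420,230,5,'pics/t4c.png')
E
```

```text
False 19.3833 [ 0.6031 -0.0122  0.043 ] [ 0.6 -1.4  1. ] 0.05200973891506639
22.1167 [0.6129 0.1264 0.2988] [-0.1  0.7 -0.5]
```

View pics/s4c.png

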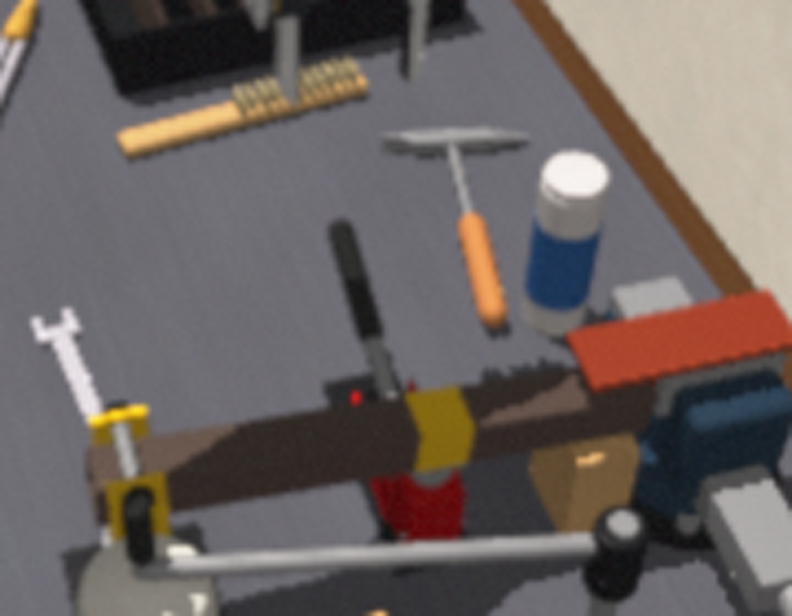

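View pics/t4c.png

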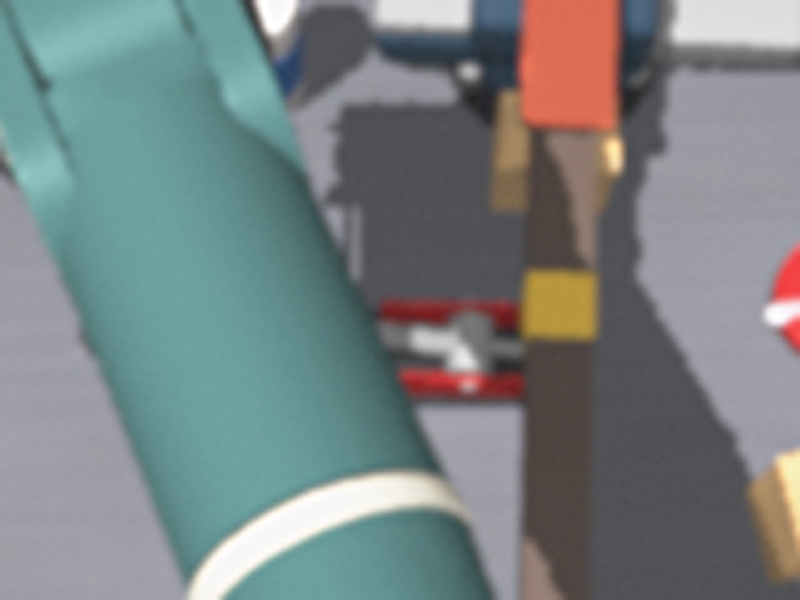

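```bash
python3 - <<'E'
from h import *
sd=np.array([.6,-.0971])
for n,P in (('saddle',[*sd,.101]),('near edge',[*(sd+.019*JN),.101]),('left',[.581,-.0971,.101]),('right',[.619,-.0971,.101]),('grip',[*(sd-.204*JN),.114]),('gripend',[*(sd-.2455*JN),.132]),('pad',[.5998,-.0968,.11]),('pad near corners',[.58,-.115,.111]),('',[.62,-.117,.108])):
    print(n,((S.proj([P])[0]-[250,130])*4.4).round(0))
p=[*(sd-.204*JN),.16]
q=robot.ik(p,JR); print(q.round(2) if q is not None else None)
E
```

```text
saddle [428. 458.]
near edge [437. 477.]
left [405. 464.]
right [452. 451.]
grip [344. 259.]
gripend [329. 210.]
pad [429. 450.]
pad near corners [413. 475.]
 [464. 465.]
[ 0.05  0.49 -0.37  1.68  0.21  1.   -0.42]
```

The side view shows the saddle under the pad at (435,475) in the crop. The handle grip at (356,278) sits about 4 px from the prediction, so I'll clear the arm and measure both properly.

```bash
python3 - <<'E'
from h import *
robot.gripper_to(0.0)
robot.move_ptp([.42,.36,.35],JR)
t=shot('side','pics/s5.png'); crop(t,300,160,390,270,7,'pics/s5c.png')
t=shot('top','pics/t5.png'); crop(t,280,140,390,220,7,'pics/t5c.png')
print(robot.get_state()['time'])
E
```

```text
24.7917
```

View pics/s5c.png

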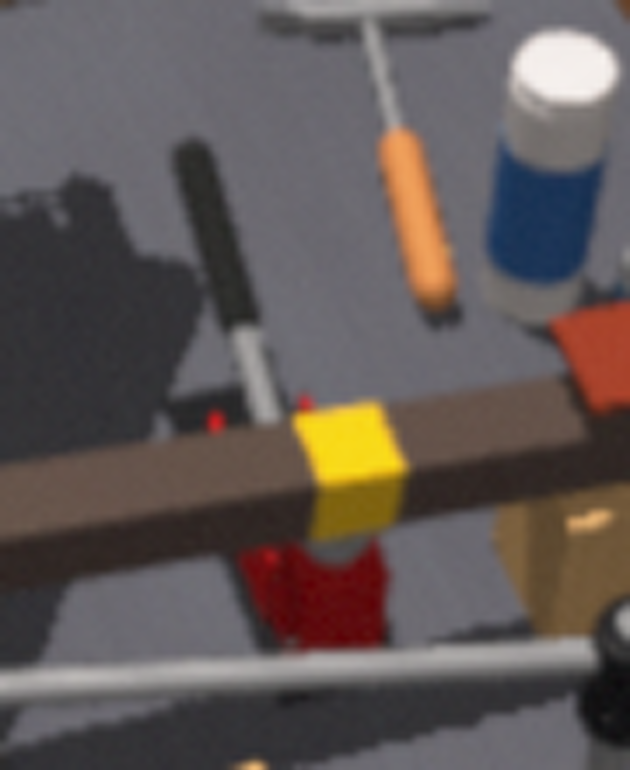

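View pics/t5c.png

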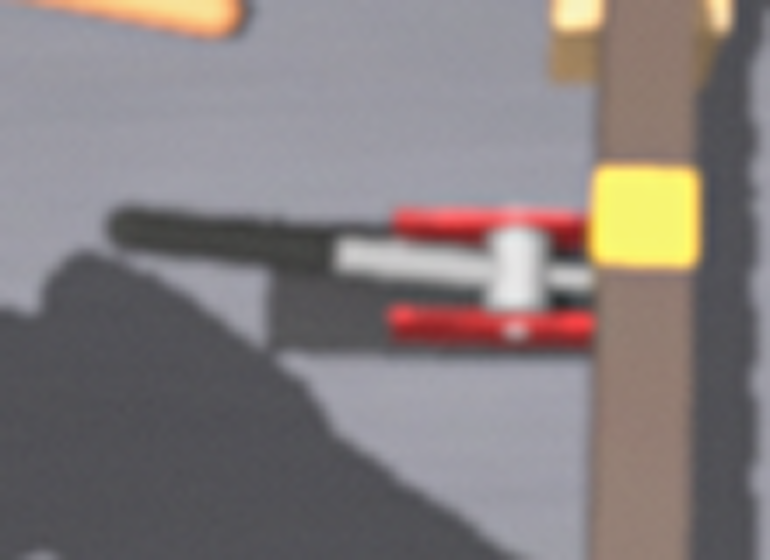

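```bash
python3 - <<'E'
from h import *
j=lambda x,y:(280+x/7-.43,140+y/7-.43); s=lambda x,y:(300+x/7-.43,160+y/7-.43)
print('grip mid',tri(j(223,239),s(214,236)));print('tip',tri(j(120,227),s(190,147)));print('near',tri(j(330,250),s(237,318)))
for n,p,z in (('rearL',(392,209),.062),('rearR',(387,342),.062),('baseRear',(270,350),.008),('baseR2',(560,352),.008),('band',(646,216),.156),('pinL',(517,215),.062),('pinR',(517,340),.062)): print(n,T.plane(j(*p),z).round(4))
sd=np.array([.6,-.0971])
for n,P in (('saddle near edge',[*(sd+.019*JN),.101]),('housing front bot',[*(sd+.02*JN),.03]),('noseL',[*(sd+.02*JN-[.022,0]),.084]),('noseR',[*(sd+.02*JN+[.022,0]),.084]),('rearL62',[*(sd-.11*JN+[.026,0]),.062]),('rearR62',[*(sd-.11*JN-[.026,0]),.062])):
    print(n,((S.proj([P])[0]-[300,160])*7+3).round(0),((T.proj([P])[0]-[280,140])*7+3).round(0))
E
```

```text
grip mid (array([0.60794525, 0.08873556, 0.10862439]), np.float64(0.0012970242058029128))
tip (array([0.610102  , 0.13300377, 0.13085049]), np.float64(0.0021495151828974605))
near (array([0.60350138, 0.04119406, 0.0973247 ]), np.float64(0.00020303950397753117))
rearL [0.6297 0.0125 0.062 ]
rearR [0.5672 0.0165 0.062 ]
baseRear [0.575 0.072 0.008]
baseR2 [ 0.5703 -0.0659  0.008 ]
band [ 0.6019 -0.0966  0.156 ]
pinL [ 0.6253 -0.0452  0.062 ]
pinR [ 0.5665 -0.0432  0.062 ]
saddle near edge [349. 552.] [680. 248.]
housing front bot [340. 643.] [669. 280.]
noseL [303. 588.] [681. 303.]
noseR [390. 563.] [677. 208.]
rearL62 [303. 391.] [391. 208.]
rearR62 [207. 416.] [394. 319.]
```

Jack checks out: cheek rear (391,208) predicted against (392,209) seen, and the base edge puts the saddle at y = -0.098. First stroke now, pressing with closed fingers at about 155 mm from the pivot.

```bash
cat >> h.py <<'E'
UP=[.6077,.0976,.158]; DN=[.6081,.1090,.054]
def rep(l,r=None):
    s=robot.get_state(); print(l,r,round(s['time'],2),s['ee_pos'].round(4),s['force'].round(1))
E
python3 - <<'E'
from h import *
robot.move_ptp([*UP[:2],.25],JR)
robot.move_linear(UP,velocity=.15); rep('up')
r=robot.move_linear(DN,velocity=.05,threshold=9); rep('down',r)
t=shot('side','pics/s6.png'); crop(t,250,130,430,270,4.4,'pics/s6c.png')
E
```

```text
up None 26.83 [0.6081 0.0981 0.159 ] [-0.   0.   0.9]
down True 28.56 [0.6082 0.1072 0.0614] [-2.7 -2.3 12.9]
```

View pics/s6c.png

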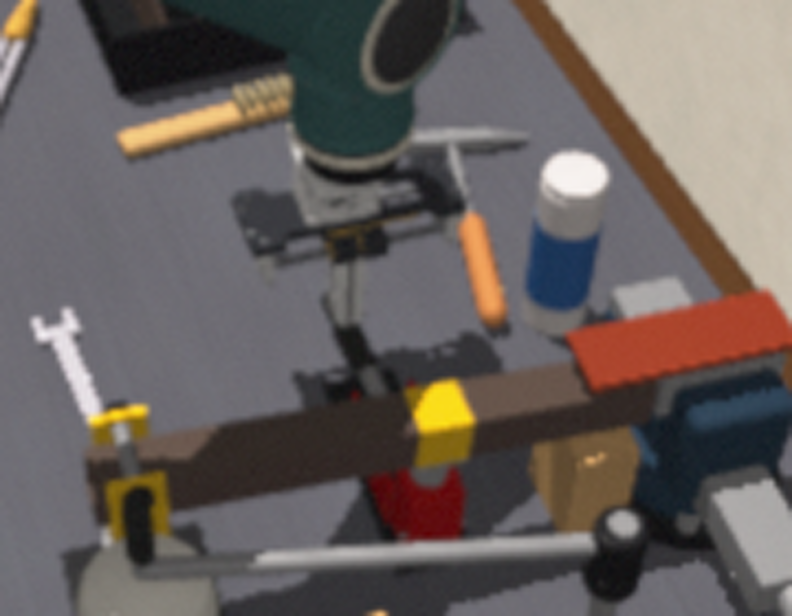

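The stroke stopped hard at z = 0.0614, exactly where the down stop is predicted, and the beam has risen slightly. Next I let the handle up, do the second stroke, and let up again.

```bash
python3 - <<'E'
from h import *
robot.move_linear(UP,velocity=.07); robot.pause(.3); rep('up')
r=robot.move_linear(DN,velocity=.05,threshold=9); rep('down',r)
robot.move_linear(UP,velocity=.07); robot.pause(.4); rep('up')
t=shot('side','pics/s7.png'); crop(t,250,130,430,270,4.4,'pics/s7c.png')
E
```

```text
up None 30.45 [0.6077 0.0976 0.1579] [ 0.1 -0.7  0. ]
down True 32.17 [0.6081 0.1071 0.0613] [-3.1 -1.4 13.6]
up None 34.12 [0.6077 0.0976 0.1579] [ 0.1  1.  -0.4]
```

View pics/s7c.png

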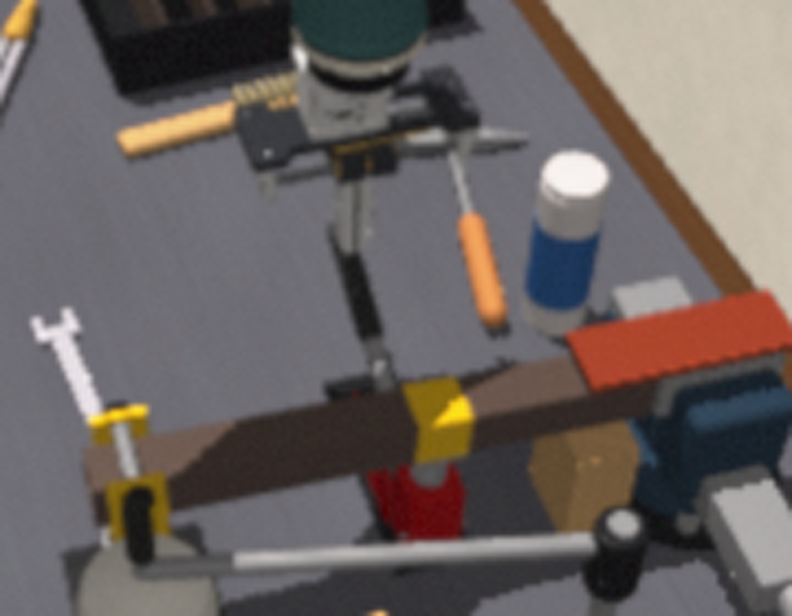

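Handle fully up at (345,235), ram visibly extended under the band, and the beam clear of the block. Third stroke: press until hard.

```bash
python3 - <<'E'
from h import *
r=robot.move_linear([DN[0],DN[1],.0535],velocity=.04,threshold=10); rep('down',r)
for i in range(3): robot.pause(.4); rep('hold')
t=shot('side','pics/s8.png'); crop(t,250,130,430,270,4.4,'pics/s8c.png')
E
```

```text
down True 35.76 [0.6081 0.1057 0.0916] [-1.4  0.   8.2]
hold None 36.16 [0.6081 0.1056 0.0923] [-2.1  0.7  8.2]
hold None 36.56 [0.6081 0.1056 0.0923] [-1.1  0.3  8.9]
hold None 36.96 [0.6081 0.1056 0.0923] [-1.3 -0.5  8.3]
```

View pics/s8c.png

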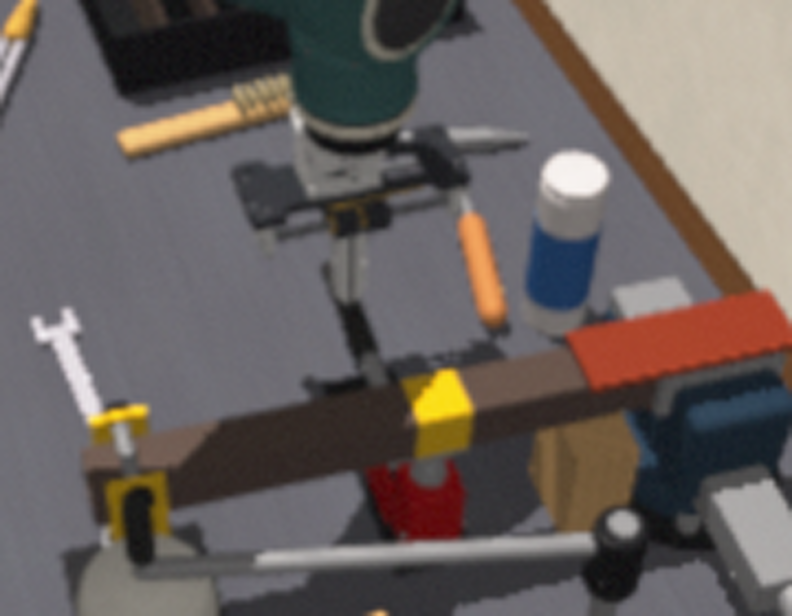

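Beam end meets the cap plate at (590,385) in the crop. The handle is hard at about 0.33 rad with a steady 8.5 N. I'll do a small extra press to confirm it is hard.

```bash
python3 - <<'E'
from h import *
p=robot.get_state()['ee_pos']
r=robot.move_linear([p[0],p[1],p[2]-.004],velocity=.02,threshold=5); rep('press',r)
for i in range(2): robot.pause(.4); rep('hold')
t=shot('side','pics/s9.png'); crop(t,320,180,430,270,6,'pics/s9c.png')
t=shot('top','pics/t9.png')
# beam end heights: slope from side picture is judged against level projection
n=np.array([np.cos(.07),-np.sin(.07)]);m=np.array([n[1],-n[0]]);b=np.array([.6005,-.0968])
for d in (-.2,0,.09):
    P=[*(b+d*n+.02*m),.132]; Q=[*(b+d*n+.02*m),.172]
    print(d,((S.proj([P,Q])-[320,180])*6).round(0).tolist())
E
```

```text
press False 37.37 [0.6082 0.1061 0.0883] [-2.3  2.6 12.2]
hold None 37.77 [0.6082 0.106  0.0884] [-2.6  2.7 11.8]
hold None 38.17 [0.6082 0.1061 0.0884] [-2.   3.3 11.5]
-0.2 [[-188.0, 395.0], [-192.0, 348.0]]
0 [[180.0, 316.0], [185.0, 269.0]]
0.09 [[339.0, 282.0], [347.0, 234.0]]
```

View pics/s9c.png

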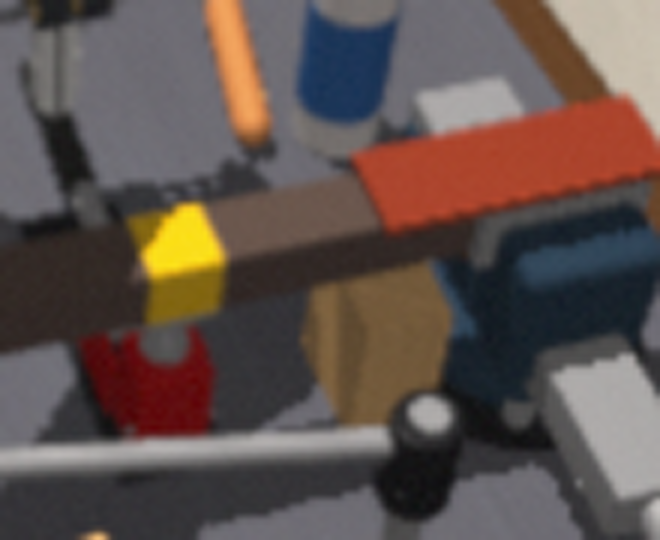

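View pics/t9.png

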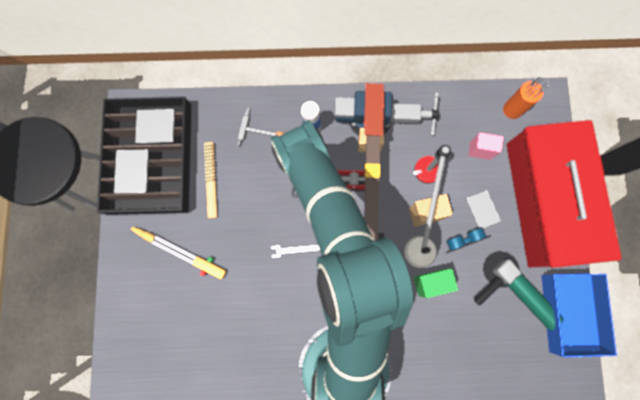

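```bash
python3 - <<'E'
from h import *
for dy in (0,.019):
  print(((S.proj([[.6,-.097-dy,.127],[.6,-.097-dy,.115],[.6,-.097-dy,.1]])-[320,180])*6).round(0).tolist())
print('pad lower near corners',((S.proj([[.58,-.1155,.127],[.62,-.1183,.127],[.6-.02,-.1168,.084],[.62,-.1168,.084]])-[320,180])*6).round(0).tolist())
E
```

```text
[[167.0, 294.0], [166.0, 308.0], [164.0, 325.0]]
[[180.0, 321.0], [179.0, 334.0], [177.0, 351.0]]
pad lower near corners [[145.0, 330.0], [217.0, 314.0], [142.0, 380.0], [210.0, 361.0]]
```

Jack nose corner predicted (210,361) and seen about (212,360), so it has not moved. Handing in.

```bash
python3 - <<'E'
from h import *
rep('before'); print(robot.sign_off())
E
```

```text
before None 38.27 [0.6082 0.106  0.0884] [-2.1  3.1 11.2]
the job is handed in; nothing more can be done
None
```

The beam is jacked up against the bracket, and I handed the job in at 38.3 s with the handle still held down. `sign_off` gives no verdict, so the rest is my own last checks:

- **Lamp:** I swung the arm by its grip knob, about 0.9 rad. The head now hangs roughly 0.25 m from the yellow mark, estimated from where the gripper let go of it.
- **Jack:** I gripped it across the cheeks (fingers stopped at 51.8 mm), slid it in under the beam and let go. Its nose still projected to within about 1 px of the predicted place after pumping. I put the saddle about 3–5 mm or less from the pad centre.
- **Strokes:** The first two strokes went right down to the stop, and I let the handle fully up after each. On the third the handle went hard at about 0.33 rad. I pressed 4 mm further, and the final steady push is about 11–12 N.
- **Beam:** In the side view it lies within about 1 px of the level line, meets the cap plate and is clear of the wooden block. I could only judge its contact forces from the push on the handle and from the pictures.
- **Other tools:** They look unmoved in the pictures, except the hammer, whose handle was partly hidden by the arm in the last top view.

**One mismatch:** the handle's dark grip measured about 15–20 mm nearer its pivot than described. I pressed about 155 mm from the pivot, and the down stop came at the height predicted for that point.

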